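Find a rail's balance point on a knife edge and mark it

ROBOT

A 7-joint arm with a two-finger parallel gripper is mounted at the origin on the work surface; the furniture and walls round the work are solid. World frame = base frame: x ahead of the robot, y to its left, z up, the work surface at z = 0. Lengths are in m, angles in rad, forces in N, time in s.
With the tool pointing down it reaches from about 0.4 to 0.9 m from the base axis. Payload 5.5 kg.
Tool frame: the origin (TCP) lies on the front face of the gripper's body, between the roots of the fingers; the fingertips stand 73 mm ahead of it and the grasp point (between the pads) lies 54 mm ahead of it; z points along the fingers, y is the line along which they close (so a half turn about z gives the same grasp; the last joint's range is limited). The gripper opens to 85 mm and grips with 20 to 120 N. Pads are 22 mm wide; open, the fingers measure 114 mm over their backs; the gripper's body (76 mm by 85 mm) begins 54 mm behind the grasp point. The pads swing forward as they close: fully open they stand 13 mm farther back than shut.
Start: joints at [1.512, 0.501, -0.427, 1.55, 0.221, 1.138, -0.21], TCP at [0.206, -0.617, 0.304] pointing down, gripper open.
Joint ranges: [-2.88, 2.88], [-0.31, 2.03], [-1.54, 1.56], [0.2, 2.42], [-1.41, 4.55], [0.19, 2.02], [-2.57, 2.57]. Speed limits (rad/s): [2.57, 2.57, 3.14, 3.14, 3.14, 3.14, 3.14].

INTERFACE

Orientations are given as a rotation vector (axis times angle).
In Python, from workcell import * gives the robot as it stands. The module is installed in compiled form; this text tells all that it offers.
- The arm moves only by the tool send_rows, never from a script. Its argument "series" is a list that holds one entry, the list of rows, each a list of 4 numbers: the shift along the tool's x, y, z in units of 25 mm (1.0 is 25 mm), then the turn about the tool's z in degrees. In form: [[[dx, dy, dz, turn], ...]]. A call has 1 to 20 rows; each row shifts and turns the commanded pose from where the row before left it, along the tool's axes as they then stand; what a row does not reach is not made up. A row lasts 1/12 s, in which the tool goes at most 41.7 mm and 7.16 degrees, less where a joint would pass 70% of its speed; a pose out of reach is approached as far as the arm can. A call is refused whole if a number of a shift passes 1 or a number of a turn 7.16, either way. A call with a gripper value outside its range is refused whole. "claw" is the finger opening in mm, from 0 to 85.4, set as the call begins (left out, the last holds). The fingers move at their own pace and stop on an object; the grip force is fixed at half the most. Time passes only in rows, so rows that do not move let the fingers close. It gives the time, the measured TCP pose, the force, the opening and the grip force at its end, in the units of the state.
- get_obs(): the state, without advancing time (a new reading comes with each control period).
- get_image(name): name is "scene" or "top" or "wrist"; returns a dict with "frame" (400x640x3 uint8, red, green, blue), "mtx" (3x3 intrinsics, pixels), "rvec" (rotation vector, rad) and "tvec" (3), from world to camera coordinates, as OpenCV has them. Camera axes: x right, y down, z forward; pixel columns grow to the right and rows downward; lengths in m; the calibration is good to about 2 mm. The wrist camera is an equidistant fisheye: a pixel r from the principal point sees the ray r / f radians off the axis. A picture is of the moment at which its call begins. There is no depth.
- hand_in(): hands the job in; it is judged then, once.
Trained networks look in the newest picture that a camera, given by its name, has taken for a name from the list of things; names that differ only in an ending like _2 or _b are one class to them, and where a whole thing is asked for, a point or a joint stands for the part that bears it (a point fixed in the world has none). Each returns a list of dicts, best first, with "conf" (0 to 1); they miss things now and then, are a little off and sometimes report something else, mostly with a low value. They report only what shows in the picture. A call takes as long as a camera call.
- look_for(target, camera): "uv" ([column, row] in pixels, amid what is visible of it).
- masks_of(target, camera): "mask" (400x640 bool, what is visible of it) and "uv" ([column, row] in pixels, amid what is visible of it).
The state is a dict: "clock": time; "joint_positions": joint angles; "joint_vel": joint speeds; "tau": joint torques, N m; "position": TCP position; "ee_rot": TCP orientation; "contact_force": force on the tool from outside, world axes, zero at the start; "torque": the same for the moment, N m; "finger_gap": finger opening in m; "finger_force": force on a finger pad.
Only numpy, scipy, OpenCV 4.12 (cv2) and the standard library are available. Lean on these libraries where they do the work, as an engineer would, in place of code of your own. Each camera call takes 0.05 s, during which the arm holds its last target. There are 200 camera calls.

TASK

The rail on the balance stand is to hang from a single bolt, so find its balance point: slide the rail along the knife edge, without lifting it off and without bearing down hard on the edge, until it stays level by itself when you let go. Then mark the point: stand the hex bolt on its head in the rail's channel, directly above the knife edge, and leave the rail balanced. Do not disturb the eraser, the tape roll or the horseshoe magnet.

Things in the scene. Friction and masses are not known exactly. Their poses are not given: they have to be found in the camera images.
- stand: Fixed balance stand: grey base 90 x 240 (y) x 12 mm, knife edge in the middle. At y = +100 and -100 mm a fork, 6 mm thick along y: its floor, 8 mm lower than the crest, stops the tipped rail (at 0.08 rad); its prongs (tips 57 mm above the table, 35 mm apart inside, 47 mm outside) keep the rail along y with 2.5 mm play each side. Origin: middle of the underside; x along the crest, z up.
- edge_top (a point): Middle of the crest of the stand's steel knife edge, 45 mm above the table. The crest is blunt: a flat 10 mm wide along y and 60 mm long along x, so the rail stays level while its centre of mass is within 5 mm of the crest's middle. x runs along the crest, y along the rail, z up.
- edge: The knife edge of the stand, a steel bar 60 x 10 x 25 mm; origin at the middle of its underside, 20 mm above the table; axes as edge_top. It must not take more than 20 N from the rail (the rail alone rests on it with about 4 N).
- rail: Loose aluminium rail with grey end caps, 30 wide (x) x 360 long (y) x 18 mm high, about 0.4 kg; origin at the middle of its underside. Lower 12 mm: closed box section; above it an open channel 25 mm wide, 6 mm deep, between 2.5 mm walls. It starts across the knife edge, tipped with one end down on a fork; a few newtons slide it.
- rail_mid (a point): Middle of the rail, half-way up (9 mm above its underside); y along the rail, z up. Something heavy is hidden inside, so the balance point is not here but at an unknown point up to 60 mm away along the rail.
- rail_end_a (a point): Centre of the flat end face of the rail at its +y end (180 mm from rail_mid), 9 mm above the underside. The face is 30 mm wide and 18 mm high and can be pushed; the table below it is free.
- rail_end_b (a point): Centre of the flat end face of the rail at its -y end, likewise.
- bolt: Grey steel hex bolt, 50 g, loose, standing upright on its head on the table; origin at the middle of the head's underside, z up along the shank. Used as the marker.
- bolt_center (a point): Centre of the same bolt, 16 mm above the underside of its head. The head is 21 x 18 x 8 mm, the shank above it 11.6 mm in diameter, up to 32 mm; pinch the shank from above. Nothing tall stands within 30 mm of it.
- eraser: Bystander: eraser, 21 x 50 x 12 mm, lying on the table; origin at the middle of its underside.
- tape: Bystander: roll of dark tape, 55 x 53 x 19 mm, lying flat; origin at the middle of its underside.
- magnet: Bystander: horseshoe magnet, 48 x 79 x 13 mm, lying flat; origin at the middle of its underside.

How it is judged:
By the outcome, as a careful person would: the job done as asked, in the order asked, and still so for the second after the job is handed in, with the robot touching nothing.
It also fails if it takes over 67 s, if anything falls off the work surface, if the arm or the gripper's body presses on something with over 40 N, if the wrist force passes 120 N, or if a joint passes its speed limit or range.

## Working session

There is one attempt and no reset: what is moved stays moved. The work goes in short steps, Python scripts to look and compute and a tool call to move; the robot and the scene stay as the last step left them, time stands still between calls to the robot, and variables do not carry over. Pictures are saved under pics/ and viewed, at most 13 in all, crops included, and the job is handed in when it is done.

Besides the shell and the picture viewer there is one more tool, called after "Emit:" as name([rows], argument=value, ...), one row to a line, values as JSON. send_rows: Moves the arm, as the interface text tells. Its arguments: {"type":"object","properties":{"series":{"type":"array"},"claw":{"type":"number"}},"required":["series"]}

```bash
mkdir -p pics; cat > h.py <<'E'
from workcell import *
import numpy as np, cv2
def ray(im,uv,fish=False):
    K=im['mtx'];R=cv2.Rodrigues(np.array(im['rvec'],float))[0];t=np.array(im['tvec'],float).ravel()
    a=(uv[0]-K[0][2])/K[0][0];b=(uv[1]-K[1][2])/K[1][1]
    if fish:
        r=np.hypot(a,b);d=np.array([a/r*np.sin(r),b/r*np.sin(r),np.cos(r)]) if r>1e-9 else np.array([0,0,1.])
    else: d=np.array([a,b,1.])
    return -R.T@t, R.T@d
def at_z(im,uv,z,fish=False):
    c,d=ray(im,uv,fish); return c+d*(z-c[2])/d[2]
def proj(im,P):
    p=cv2.projectPoints(np.array(P,float).reshape(-1,1,3),np.array(im['rvec'],float),np.array(im['tvec'],float),np.array(im['mtx'],float),None)[0]
    return p.reshape(-1,2)
E
python3 - <<'E'
from h import *
o=get_obs();print({k:np.round(v,3) for k,v in o.items()})
for n in ['top','scene']:
    im=get_image(n);cv2.imwrite(f'pics/{n}0.png',im['frame'][:,:,::-1])
    print(n,ray(im,(320,200)))
    for t,z in [('stand',.01),('edge_top',.045),('rail',.05),('rail_mid',.054),('rail_end_a',.054),('rail_end_b',.054),('bolt',.016),('eraser',.012),('tape',.01),('magnet',.01)]:
        try: r=look_for(t,n)
        except Exception as e: print(t,e);continue
        print(t,[(np.round(q['conf'],2),np.round(q['uv']),np.round(at_z(im,q['uv'],z),3)) for q in r[:2]])
E
```

```text
{'clock': np.float64(0.0), 'joint_positions': array([ 1.512,  0.502, -0.427,  1.551,  0.221,  1.138, -0.21 ]), 'joint_vel': array([ 0.001,  0.   , -0.   , -0.001, -0.001,  0.   ,  0.001]), 'tau': array([ 1.0000e-03, -5.6952e+01, -5.8150e+00, -2.8093e+01,  1.1000e-02,
        1.2000e-02, -0.0000e+00]), 'position': array([ 0.205, -0.616,  0.303]), 'ee_rot': array([-3.099, -0.503,  0.   ]), 'contact_force': array([-0.606,  0.542, -0.677]), 'torque': array([-0.001,  0.018,  0.046]), 'finger_force': np.float64(0.0), 'finger_gap': np.float64(0.086)}
top (array([0.46134546, 0.09119531, 1.04561703]), array([ 0.13463115, -0.0065208 , -0.99087714]))
stand [(np.float64(0.81), array([345., 216.]), array([0.568, 0.028, 0.01 ]))]
edge_top [(np.float64(0.81), array([347., 216.]), array([0.565, 0.025, 0.045])), (np.float64(0.52), array([334., 275.]), array([0.439, 0.051, 0.045]))]
rail [(np.float64(0.6), array([341., 205.]), array([0.587, 0.039, 0.05 ]))]
rail_mid [(np.float64(0.9), array([338., 206.]), array([0.585, 0.046, 0.054])), (np.float64(0.66), array([344., 216.]), array([0.564, 0.033, 0.054
[... 889 characters left out ...]
(np.float64(0.81), array([320., 208.]), array([0.588, 0.065, 0.05 ]))]
rail_mid [(np.float64(0.96), array([318., 207.]), array([0.592, 0.069, 0.054]))]
rail_end_a [(np.float64(0.81), array([314., 209.]), array([0.593, 0.081, 0.054]))]
rail_end_b [(np.float64(0.81), array([314., 209.]), array([0.593, 0.081, 0.054]))]
bolt [(np.float64(0.67), array([337., 224.]), array([0.556, 0.046, 0.016])), (np.float64(0.66), array([234., 237.]), array([0.682, 0.227, 0.016]))]
eraser [(np.float64(0.62), array([314., 299.]), array([0.433, 0.258, 0.012]))]
tape [(np.float64(0.58), array([278., 203.]), array([0.726, 0.059, 0.01 ]))]
magnet [(np.float64(0.59), array([232., 235.]), array([0.699, 0.219, 0.01 ]))]
```

```bash
python3 - <<'E'
import cv2
a=cv2.imread('pics/top0.png');b=cv2.imread('pics/scene0.png')
cv2.imwrite('pics/top0c.png',cv2.resize(a[110:310,200:466],None,fx=3,fy=3,interpolation=cv2.INTER_CUBIC)[:600])
cv2.imwrite('pics/scene0c.png',cv2.resize(b[150:350,200:466],None,fx=3,fy=3,interpolation=cv2.INTER_CUBIC))
E
```

```text
(no output)
```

View pics/top0c.png

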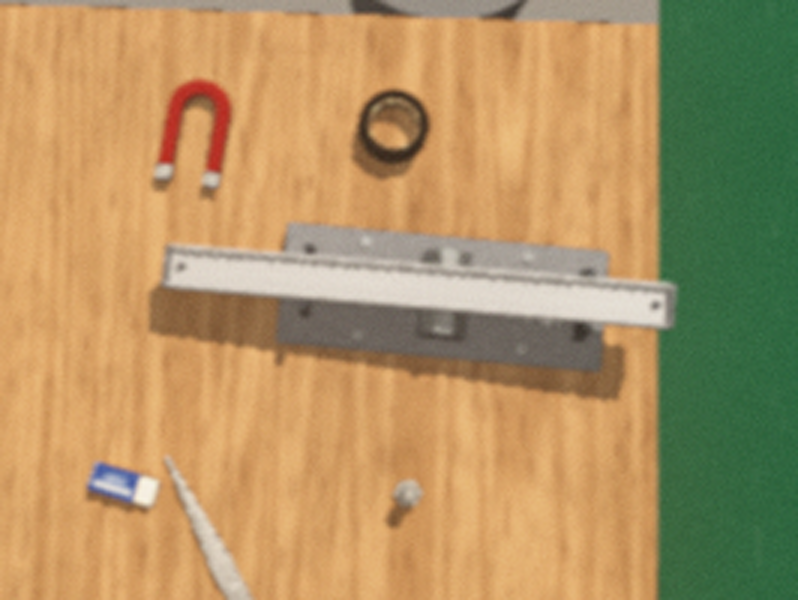

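View pics/scene0c.png

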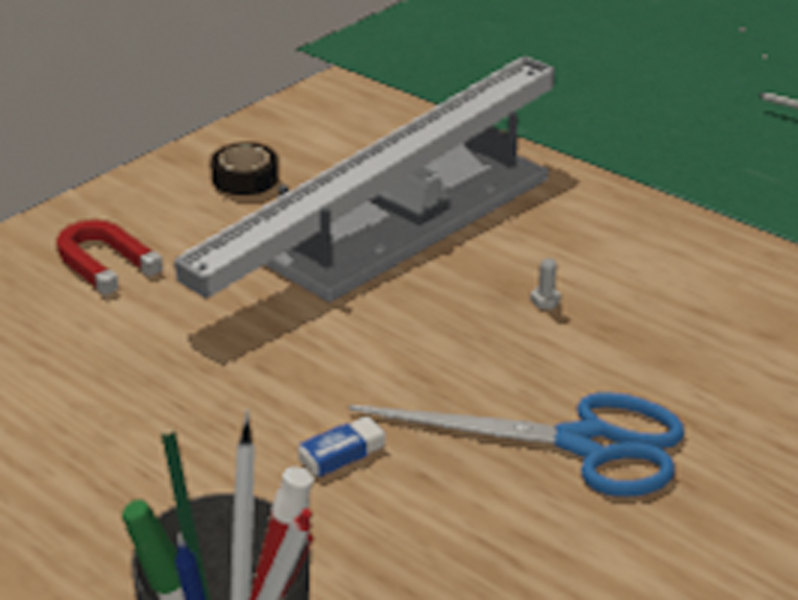

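The top crop shows the rail across the stand, shifted towards +y (crop x 165–675, knife edge near x 445). The bolt is at crop (407,494), with the eraser, tape and magnet well clear. In the scene view the tilt is not obvious by eye, so I'll fit models to the masks.

```bash
cat >> h.py <<'E'
from scipy.optimize import minimize
def boxpts(c,yaw,tilt,sx,sy,sz):
    # c: middle of underside; tilt>0: +y end up
    P=np.array([[a*sx/2,b*sy/2,z] for a in(-1,1) for b in(-1,1) for z in(0,sz)])
    ct,st=np.cos(tilt),np.sin(tilt);cy,sy_=np.cos(yaw),np.sin(yaw)
    Rx=np.array([[1,0,0],[0,ct,-st],[0,st,ct]]);Rz=np.array([[cy,-sy_,0],[sy_,cy,0],[0,0,1]])
    return P@(Rz@Rx).T+c
def hullmask(im,P):
    m=np.zeros((400*4,640*4),np.uint8)
    h=cv2.convexHull(((proj(im,P)+.5)*4).astype(np.float32)).astype(np.int32)
    cv2.fillConvexPoly(m,h,255);return cv2.resize(m,(640,400),interpolation=cv2.INTER_AREA)/255.
def fit(views,f,x0,step):
    def cost(x):
        s=0
        for im,m in views:
            h=hullmask(im,f(x));s+=np.abs(h-m).sum()/m.sum()
        return s
    S=np.vstack([x0]+[np.array(x0)+np.eye(len(x0))[i]*step[i] for i in range(len(x0))])
    r=minimize(cost,x0,method='Nelder-Mead',options=dict(initial_simplex=S,xatol=1e-4,fatol=1e-4,maxiter=400))
    return r.x,r.fun
def best(t,n):
    r=masks_of(t,n);return (r[0]['mask'].astype(float),r[0]['conf']) if r else (None,0)
E
cat > rail.py <<'E'
from h import *
import sys
def railfit(x0=(.588,.046,-.08,.0,.045),names=('top','scene')):
    V=[]
    for n in names:
        im=get_image(n);m,c=best('rail',n)
        if m is not None: V.append((im,m)); print(n,round(float(c),2),m.sum(),end=' ')
    f=lambda x:boxpts(np.array([x[0],x[1],x[4]]),x[2],x[3],.03,.36,.018)
    return fit(V,f,x0,(.01,.01,.03,.05,.006)),V
if __name__=='__main__':
    (x,c),V=railfit()
    print(np.round(x,4),round(c,3))
E
python3 - <<'E'
from rail import *
(x,c),V=railfit();print(np.round(x,4),c)
for v in V: 
    print([ (np.round(fit([v],lambda y:boxpts(np.array([y[0],y[1],x[4]]),y[2],x[3],.03,.36,.018),x[:3],(.01,.01,.03))[0],4))])
im=V[0][0];
c3=lambda p:(np.array(p)/3+[200,110])
pts=[at_z(im,c3(p),.012)[:2] for p in[(288,224),(607,255),(601,371),(277,342)]]
print(np.round(pts,3),np.mean(pts,0)); pts=np.array(pts)
d=pts[0]-pts[1];print('yaw',np.arctan2(d[1],d[0])-np.pi/2,np.linalg.norm(d)); d=pts[3]-pts[2];print(np.arctan2(d[1],d[0])-np.pi/2,np.linalg.norm(d))
for n,i in zip(('top','scene'),V):
    m,c=best('stand',n);print(n,c,m.sum(),np.argwhere(m)[:,::-1].min(0),np.argwhere(m)[:,::-1].max(0))
    r=masks_of('bolt',n);
    for q in r[:3]: 
        w=np.argwhere(q['mask'])[:,::-1];print(q['conf'],q['uv'],w.min(0),w.max(0))
    cv2.imwrite(f'pics/m_{n}.png',m*255)
E
```

```text
top 0.84 2475.0 scene 0.85 2242.0 [ 0.5866  0.0468 -0.0457 -0.0682  0.045 ] 0.16263171145786456
[array([ 0.5867,  0.0477, -0.0575])]
[array([ 0.586 ,  0.0459, -0.0468])]
[[ 0.634  0.139]
 [ 0.619 -0.098]
 [ 0.533 -0.094]
 [ 0.547  0.143]] [0.58317504 0.02265073]
yaw -0.06677212697228718 0.23687234416862804
-0.05875960152296256 0.237724596304648
top 0.89 2644.0 [292 184] [402 233]
scene 0.72 2089.0 [289 189] [381 249]
0.47 [377.7, 245.7] [376 237] [385 252][ WARN:0@2.641] global loadsave.cpp:1063 imwrite_ Unsupported depth image for selected encoder is fallbacked to CV_8U.
```

Emit:
send_rows([
  [[0,0,0,5.5],[0,0,0,5.5],[0,0,0,5.5],[0,0,0,5.5],[1,-1,0,0],[1,-1,0,0],[1,-1,0,0],[1,-1,0,0],[1,-1,0,0],[1,-1,0,0],[1,-1,0,0],[1,-1,0,0],[1,-1,0,0],[1,-1,0,0],[1,-1,0,0],[1,-1,0,0],[1,-1,0,0],[0.6,-1,0,0]],
], claw=0)

```text
clock: 3.0
position: [0.5691, -0.2866, 0.3041]
ee_rot: [-3.14, 0.096, -0.003]
contact_force: [0.5, -0.3, 0.2]
finger_gap: -0.0003
finger_force: 0.0
```

Emit:
send_rows([
  [[0,-1,0,0],[0,-1,0,0],[0,-1,0,0],[0,-1,0,0],[0,-1,0,0],[0,-1,0,0],[0,-1,0,0],[0,-1,0,0],[0,-1,0,0],[0,-1,0,0],[0,-1,0,0],[0,-1,0,0],[0,-1,0,0],[0,-1,0,0],[0,-1,0,0],[0,-1,0,0],[0,-1,0,0],[0,-1,0,0],[0,-1,0,0],[0,-1,0,0]],
])

```text
clock: 4.67
position: [0.5978, 0.2118, 0.304]
ee_rot: [3.14, -0.098, 0.0]
contact_force: [0.3, -0.8, 0.9]
finger_gap: 0.0
finger_force: 0.0
```

Emit:
send_rows([
  [[0,-1,0.5,0],[0,-1,1,0],[0,-0.5,1,0],[0,0,1,0],[0,0,1,0],[0,0,1,0],[0,0,1,0],[0,0,1,0],[0,0,0.7,0],[0,0,0,0],[0,0,0,0]],
])

```text
clock: 5.58
position: [0.601, 0.2727, 0.098]
ee_rot: [3.139, -0.098, -0.003]
contact_force: [-0.2, 0.1, 0.2]
finger_gap: 0.0001
finger_force: 0.0
```

```bash
python3 - <<'E'
from h import *
im=get_image('wrist');cv2.imwrite('pics/w1.png',im['frame'][:,:,::-1])
im=get_image('scene');a=im['frame'][150:350,200:466,::-1];cv2.imwrite('pics/s1.png',cv2.resize(a,None,fx=3,fy=3,interpolation=cv2.INTER_CUBIC))
print(get_obs()['contact_force'])
E
```

```text
[ 0.76499436 -0.30314315  0.72105578]
```

View pics/s1.png

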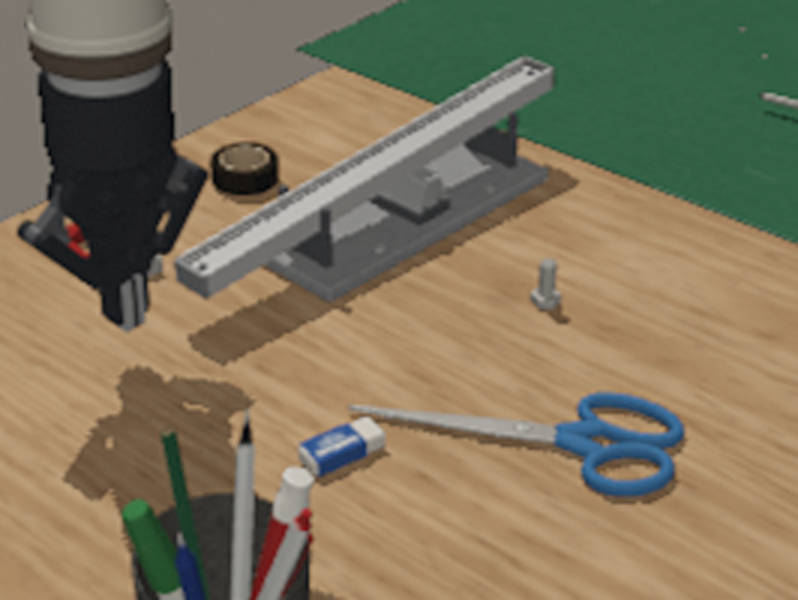

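```bash
python3 - <<'E'
from h import *
im=get_image('scene')
T=np.array([.601,.2727,.098])
for d in [(0,0,0),(0,0,-.073),(0,-.015,-.073),(0,-.05,0),(0,-.05,.03),(0,-.06,.03),(0,-.05,-.03)]:
    print(d,np.round((proj(im,T+d)[0]-[200,150])*3))
E
```

```text
(0, 0, 0) [118. 226.]
(0, 0, -0.073) [127. 325.]
(0, -0.015, -0.073) [146. 315.]
(0, -0.05, 0) [180. 195.]
(0, -0.05, 0.03) [178. 153.]
(0, -0.06, 0.03) [190. 147.]
(0, -0.05, -0.03) [183. 235.]
```

Emit:
send_rows([
  [[0,0.3,-0.3,0],[0,0.3,0,0],[0,0.2,0,0],[0,0.15,0,0],[0,0.15,0,0],[0,0.15,0,0],[0,0.15,0,0],[0,0.15,0,0],[0,0.15,0,0],[0,0.1,0,0],[0,0.1,0,0],[0,0,0,0]],
])

```text
clock: 6.73
position: [0.5991, 0.2264, 0.1071]
ee_rot: [-3.138, 0.097, -0.002]
contact_force: [-0.0, 4.4, 3.2]
finger_gap: -0.0001
finger_force: 2.2
```

```bash
python3 rail.py; python3 -c "
from h import *
print(get_obs()['contact_force'])"
```

```text
top 0.59 1856.0 scene 0.84 2052.0 [ 0.5854  0.0326 -0.0652 -0.0794  0.0454] 0.549
[0.33574966 5.22134696 3.83592715]
```

Emit:
send_rows([
  [[0,0.15,0,0],[0,0.15,0,0],[0,0,0,0],[0,-0.3,0,0],[0,0,0,0],[0,0,0,0],[0,0,0,0]],
])

```text
clock: 7.52
position: [0.5982, 0.2244, 0.1055]
ee_rot: [3.138, -0.098, -0.002]
contact_force: [-0.1, -0.1, 0.3]
finger_gap: -0.0001
finger_force: 0.0
```

```bash
python3 rail.py; python3 -c "
from h import *
print(get_obs()['contact_force'])"
```

```text
top 0.59 1842.0 scene 0.77 2108.0 [ 0.5849  0.0252 -0.0663 -0.0806  0.0451] 0.531
[0.19702678 0.13133859 0.25551979]
```

Emit:
send_rows([
  [[0,0.2,0,0],[0,0.15,0,0],[0,0.15,0,0],[0,0.1,0,0],[0,0,0,0],[0,-0.2,0,0],[0,0,0,0],[0,0,0,0],[0,0,0,0]],
])

```text
clock: 8.47
position: [0.5979, 0.2151, 0.1061]
ee_rot: [3.139, -0.098, -0.001]
contact_force: [0.0, -0.2, -0.2]
finger_gap: -0.0002
finger_force: 0.0
```

```bash
python3 rail.py; python3 -c "
from h import *
print(get_obs()['contact_force'])"
```

```text
top 0.65 1886.0 scene 0.73 1913.0 [ 0.5838  0.013  -0.0744 -0.0839  0.0463] 0.579
[-0.61527268  0.43579858 -0.13572229]
```

Emit:
send_rows([
  [[0,0.15,0,0],[0,0.15,0,0],[0,0.1,0,0],[0,0.1,0,0],[0,0,0,0],[0,-0.2,0,0],[0,0,0,0],[0,0,0,0],[0,0,0,0]],
])

```text
clock: 9.42
position: [0.5974, 0.2074, 0.106]
ee_rot: [3.139, -0.098, -0.001]
contact_force: [0.4, -0.2, -0.4]
finger_gap: 0.0
finger_force: 0.0
```

```bash
python3 rail.py; python3 -c "
from h import *
print(get_obs()['contact_force'])"
```

```text
top 0.62 1815.0 scene 0.61 2006.0 [ 0.5832  0.0071 -0.0709 -0.075   0.0469] 0.559
[-0.56779704  0.4997179   0.06212621]
```

Emit:
send_rows([
  [[0,0.15,0,0],[0,0.15,0,0],[0,0.1,0,0],[0,0.1,0,0],[0,0,0,0],[0,-0.2,0,0],[0,0,0,0],[0,0,0,0],[0,0,0,0]],
])

```text
clock: 10.37
position: [0.597, 0.2, 0.1061]
ee_rot: [3.139, -0.098, -0.001]
contact_force: [-0.5, -0.7, 1.2]
finger_gap: 0.0004
finger_force: 0.0
```

```bash
python3 rail.py; python3 -c "
from h import *
print(get_obs()['contact_force'])"
```

```text
top 0.88 1716.0 scene 0.86 1848.0 [ 5.807e-01  1.000e-04 -4.780e-02 -4.290e-02  4.990e-02] 0.729
[ 0.6475198  -0.21354871 -0.53740647]
```

```bash
cat > ov.py <<'E'
from h import *
import sys
n=sys.argv[1];im=get_image('scene');a=cv2.resize(im['frame'][150:350,200:466,::-1],None,fx=3,fy=3,interpolation=cv2.INTER_CUBIC)
cv2.imwrite(f'pics/{n}.png',a)
E
python3 ov.py s2
```

```text
(no output)
```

View pics/s2.png

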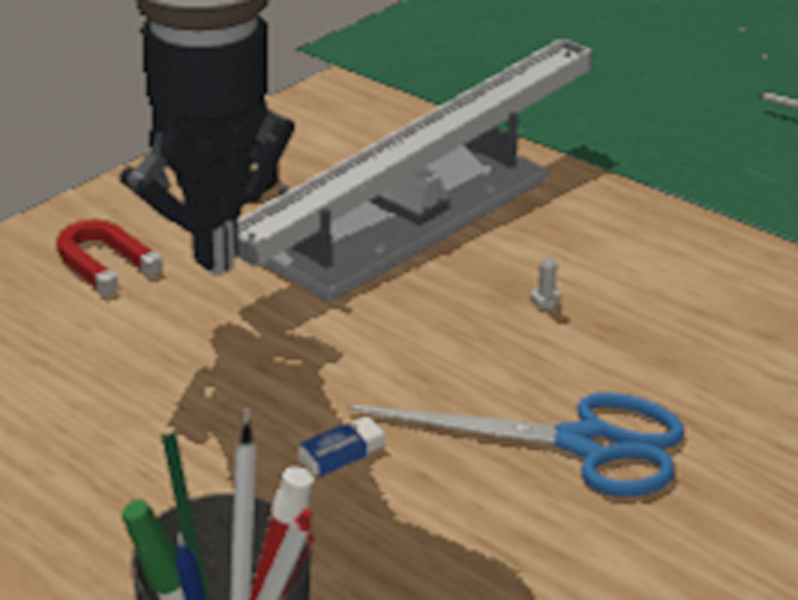

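```bash
cat > tilt.py <<'E'
from h import *
import sys
STAND=np.array([.5832,.0227]); YAW=-.06
def model(y,tilt,x=0):  # y: rail mid offset along rail from stand; pivots on crest corner
    e=np.array([-np.sin(YAW),np.cos(YAW)]);ex=np.array([np.cos(YAW),np.sin(YAW)])
    p=-.005*np.sign(tilt)*min(1,abs(tilt)/.01); z=.045+(y-p)*np.sin(tilt)
    return boxpts(np.array([*(STAND+y*e+x*ex),z]),YAW,tilt,.03,.36,.018)
def run(cut=285,y0=-.02):
    im=get_image('scene');m,c=best('rail','scene')
    w=(np.arange(640)>cut)
    def cost(q): h=hullmask(im,model(*q));return np.abs((h-m)*w).sum()/m.sum()
    out=[]
    for t in (-.08,-.04,0,.04,.08):
        r=minimize(lambda q:cost((q[0],t,q[1])),(y0,0.),method='Nelder-Mead',options=dict(initial_simplex=[[y0,0],[y0+.015,0],[y0,.006]],xatol=1e-4,fatol=1e-4))
        out.append((round(r.fun,3),t,np.round(r.x,4)))
    for o in out: print(*o)
if __name__=='__main__': run(int(sys.argv[1]),float(sys.argv[2])); print(np.round(get_obs()['contact_force'],1))
E
python3 tilt.py 285 -.02
```

```text
0.085 -0.08 [-0.0227  0.0021]
0.094 -0.04 [-0.0272  0.0033]
0.232 0 [-0.0323  0.0047]
0.375 0.04 [-0.0279  0.004 ]
0.506 0.08 [0.0416 0.001 ]
[ 0.1  0.3 -0.1]
```

Emit:
send_rows([
  [[0,0.15,0,0],[0,0.15,0,0],[0,0.1,0,0],[0,0.1,0,0],[0,0,0,0],[0,-0.2,0,0],[0,0,0,0],[0,0,0,0],[0,0,0,0]],
])

```text
clock: 11.47
position: [0.5965, 0.1925, 0.106]
ee_rot: [3.139, -0.098, -0.001]
contact_force: [-0.6, 0.2, 0.3]
finger_gap: -0.0003
finger_force: 0.0
```

```bash
python3 tilt.py 291 -.03
```

```text
0.383 -0.08 [0.0005 0.0011]
0.246 -0.04 [-0.0127  0.0016]
0.104 0 [-0.0266  0.0017]
0.099 0.04 [-0.0327  0.0028]
0.25 0.08 [-0.0346  0.0026]
[ 0.1  0.6 -0.3]
```

Emit:
send_rows([
  [[0,0.1,0,0],[0,0.1,0,0],[0,0.05,0,0],[0,0,0,0],[0,-0.1,0,0],[0,-0.4,0,0],[0,-0.5,0,0],[0,-0.5,-0.5,0],[0,-0.5,-1,0],[0,0,-1,0],[0,0,-1,0],[0,0,-1,0]],
])

```text
clock: 12.57
position: [0.5987, 0.2391, 0.22]
ee_rot: [-3.14, 0.094, 0.001]
contact_force: [-0.1, -1.2, -0.3]
finger_gap: 0.0
finger_force: 0.0
```

```bash
python3 tilt.py 200 -.03; python3 ov.py s3
```

```text
Traceback (most recent call last):
  File "tilt.py", line 17, in <module>
    if __name__=='__main__': run(int(sys.argv[1]),float(sys.argv[2])); print(np.round(get_obs()['contact_force'],1))
                             ~~~^^^^^^^^^^^^^^^^^^^^^^^^^^^^^^^^^^^^^
  File "tilt.py", line 14, in run
    r=minimize(lambda q:cost((q[0],t,q[1])),(y0,0.),method='Nelder-Mead',options=dict(initial_simplex=[[y0,0],[y0+.015,0],[y0,.006]],xatol=1e-4,fatol=1e-4))
  File "tilt.py", line 14, in <lambda>
    r=minimize(lambda q:cost((q[0],t,q[1])),(y0,0.),method='Nelder-Mead',options=dict(initial_simplex=[[y0,0],[y0+.015,0],[y0,.006]],xatol=1e-4,fatol=1e-4))
                        ~~~~^^^^^^^^^^^^^^^
  File "tilt.py", line 11, in cost
    def cost(q): h=hullmask(im,model(*q));return np.abs((h-m)*w).sum()/m.sum()
                                                         ~^~
TypeError: unsupported operand type(s) for -: 'float' and 'NoneType'
```

View pics/s3.png

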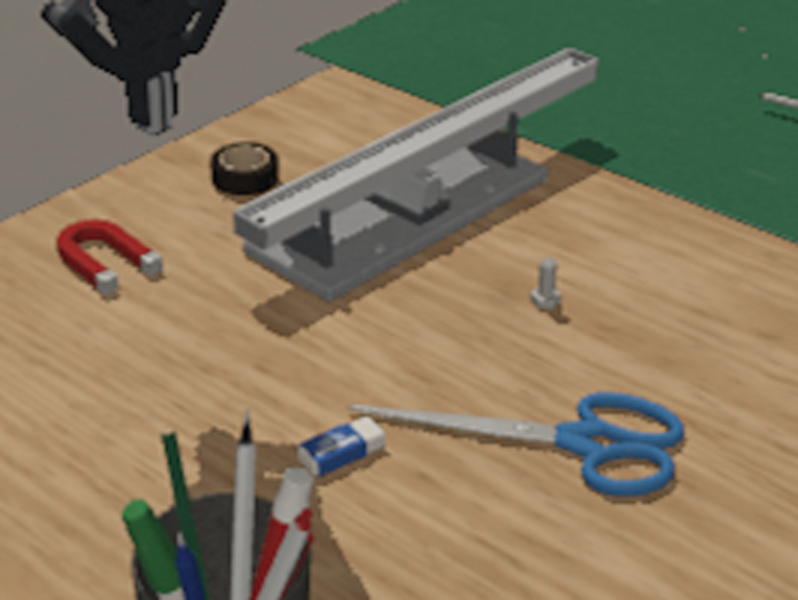

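```bash
python3 - <<'E'
from h import *
im=get_image('scene'); q=lambda u,v:(u/3+200,v/3+150)
print(at_z(im,q(546,300),.004),at_z(im,q(548,263),.032))
for t in('bolt','bolt_center','rail'):
  for n in('scene','top','wrist'):
    get_image(n);print(t,n,[(round(float(r['conf']),2),np.round(r['uv'],1)) for r in look_for(t,n)[:3]])
im=get_image('top');print(at_z(im,(407/3+200,494/3+110),.02))
for r in look_for('bolt','top'): print(at_z(im,r['uv'],.02))
E
python3 tilt.py 200 -.03
```

```text
[0.43618106 0.04879859 0.004     ] [0.43823209 0.04701972 0.032     ]
bolt scene [(0.54, array([377. , 246.1])), (0.34, array([277.2, 206.7]))]
bolt top []
bolt wrist [(0.51, array([481.2, 306.6]))]
bolt_center scene [(0.46, array([380.8, 243.4])), (0.37, array([333.2, 221.9]))]
bolt_center top []
bolt_center wrist [(0.8, array([485. , 306.6]))]
rail scene [(0.63, array([338.9, 199.8]))]
rail top [(0.89, array([371.1, 211.3]))]
rail wrist [(0.63, array([497.5, 171.6])), (0.6, array([508.4, 207.1]))]
[0.4400194 0.0460184 0.02     ]
[0.69465592 0.07590765 0.02      ]
0.469 -0.08 [-0.0354  0.0029]
0.273 -0.04 [-0.0342  0.003 ]
0.101 0 [-0.03    0.0025]
0.151 0.04 [-0.0285  0.0028]
0.334 0.08 [-0.0256  0.0033]
[0.4 0.7 0.3]
```

Emit:
send_rows([
  [[-0.7,0.9,0,0],[-0.7,1,0,0],[-0.7,1,0,0],[-0.7,1,0,0],[-0.7,1,0,0],[-0.7,1,0,0],[-0.7,1,0,0],[-0.7,0.8,0,0],[-0.3,0.35,0,0],[0,0,0,0],[0,0,0,0]],
], claw=40)

```text
clock: 14.78
position: [0.4403, 0.0451, 0.2194]
ee_rot: [-3.14, 0.099, -0.003]
contact_force: [0.1, 0.7, -0.2]
finger_gap: 0.0398
finger_force: 0.0
```

```bash
cat > wb.py <<'E'
from h import *
im=get_image('wrist');o=get_obs();print(np.round(o['position'],4),np.round(o['ee_rot'],3))
cv2.imwrite('pics/w2.png',im['frame'][:,:,::-1])
print('cam',ray(im,(320,200),True)[0])
for r in look_for('bolt_center','wrist')[:2]: print(r['conf'],r['uv'],at_z(im,r['uv'],.016,True))
r=masks_of('bolt','wrist')[0];w=np.argwhere(r['mask'])[:,::-1];print(r['conf'],r['uv'],w.min(0),w.max(0),at_z(im,r['uv'],.016,True))
E
python3 wb.py
```

```text
[0.4409 0.0459 0.2195] [-3.139  0.097 -0.004]
cam [0.50867366 0.04128488 0.28957497]
0.92 [320.4, 190.0] [0.44007254 0.0454291  0.016     ]
0.76 [317.7, 191.3] [310 180] [329 201] [0.43900964 0.04796313 0.016     ]
```

View pics/w2.png

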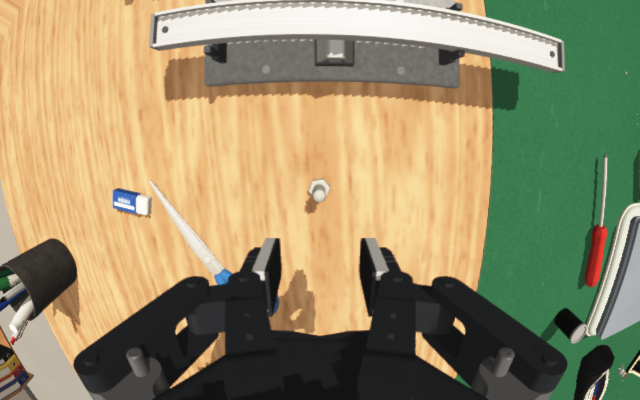

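Emit:
send_rows([
  [[-0.04,0,1,0],[0,0,1,0],[0,0,1,0],[0,0,1,0],[0,0,0.8,0],[0,0,0.4,0],[0,0,0.24,0],[0,0,0,0],[0,0,0,0]],
])

```text
clock: 15.68
position: [0.4393, 0.0458, 0.0833]
ee_rot: [-3.14, 0.096, -0.001]
contact_force: [-0.7, 0.5, -0.6]
finger_gap: 0.0399
finger_force: 0.0
```

Emit:
send_rows([
  [[0,0,0,0],[0,0,0,0],[0,0,0,0],[0,0,0,0],[0,0,0,0],[0,0,0,0],[0,0,0,0],[0,0,0,0]],
], claw=0)

```text
clock: 16.35
position: [0.4396, 0.0452, 0.084]
ee_rot: [3.14, -0.098, 0.004]
contact_force: [-1.1, 0.3, 7.1]
finger_gap: 0.0093
finger_force: 58.6
```

```bash
python3 - <<'E'
import cv2
a=cv2.imread('pics/w2.png')
cv2.imwrite('pics/w2c.png',cv2.resize(a[0:110,190:480],None,fx=2.7,fy=2.7,interpolation=cv2.INTER_CUBIC))
E
```

```text
(no output)
```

View pics/w2c.png

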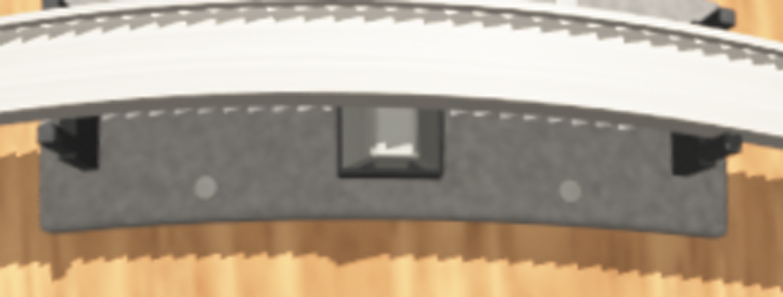

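Emit:
send_rows([
  [[0,0,-0.2,0],[0,0,-0.6,0],[0,0,-1,0],[0,0,-1,0],[0,0,-1,0],[0,0,-0.4,0],[0,0,0,0]],
])

```text
clock: 16.93
position: [0.4402, 0.0451, 0.1903]
ee_rot: [3.14, -0.099, 0.008]
contact_force: [0.4, -0.4, -0.8]
finger_gap: 0.0092
finger_force: 58.5
```

```bash
python3 - <<'E'
from h import *
im=get_image('wrist');o=get_obs();print(np.round(o['position'],4),np.round(o['ee_rot'],3),o['finger_gap'])
cv2.imwrite('pics/w3.png',im['frame'][:,:,::-1])
# camera pose at earlier image: shift by TCP displacement (same orientation)
K=im['mtx'];T0=np.array([.4409,.0459,.2195]);sh=T0-o['position']
def f(u,v,z):
    c,d=ray(im,(u/2.7+190,v/2.7),True);c=np.array([.50867,.04128,.28957]);return np.round((c+d*(z-c[2])/d[2]),4)
A,B=f(40,230,.006),f(724,237,.006);print('base corners',A,B,(A+B)/2,np.linalg.norm(A-B),np.arctan2((A-B)[1],(A-B)[0])-np.pi/2)
print('crest end',f(372,153,.045),f(415,153,.045),f(393,153,.045)); print('edge plate',f(338,177,.014),f(442,177,.014))
print('holes',f(205,187,.012),f(571,190,.012),(f(205,187,.012)+f(571,190,.012))/2)
print('forks',f(98,168,.02),f(673,174,.02),(f(98,168,.02)+f(673,174,.02))/2)
for n in('top','scene','wrist'):
    i2=get_image(n); print(n,[(round(float(r['conf']),2),np.round(r['uv'],1),np.round(at_z(i2,r['uv'],.045,n=='wrist'),3)) for r in look_for('edge_top',n)[:2]])
E
```

```text
[0.4394 0.0448 0.1889] [ 3.139 -0.099  0.005] 0.009103599033196715
base corners [0.5478 0.1475 0.006 ] [ 0.5323 -0.0933  0.006 ] [0.54005 0.0271  0.006  ] 0.24129834230678004 -0.06428009058058626
crest end [0.5547 0.0323 0.045 ] [0.5542 0.0199 0.045 ] [0.5544 0.0263 0.045 ]
edge plate [0.5531 0.0427 0.014 ] [0.5514 0.009  0.014 ]
holes [0.554  0.0865 0.012 ] [ 0.5468 -0.0346  0.012 ] [0.5504  0.02595 0.012  ]
forks [0.5638 0.1205 0.02  ] [ 0.5521 -0.0688  0.02  ] [0.55795 0.02585 0.02   ]
top [(0.93, array([348.8, 215.6]), array([0.566, 0.022, 0.045]))]
scene [(0.68, array([333.6, 223.2]), array([0.533, 0.086, 0.045]))]
wrist [(0.62, array([328.5,  52.8]), array([0.547, 0.033, 0.045]))]
```

View pics/w3.png

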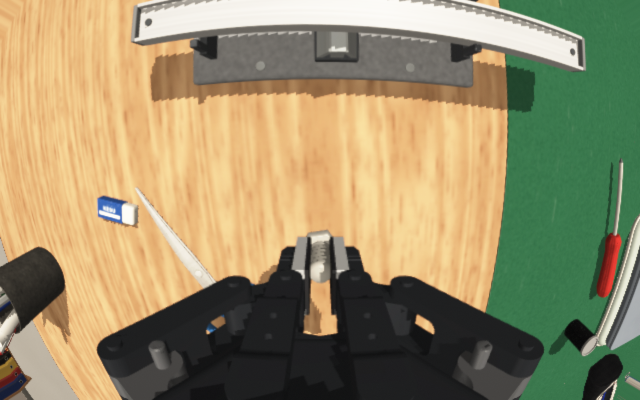

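Emit:
send_rows([
  [[0.6,0,0,0],[1,0.1,0,0],[1,0.1,0,0],[1,0.1,0,0],[1,0.1,0,0],[0.8,0.07,0,0],[0.48,0,0,0],[0,0,0.5,0],[0,0,0.46,0],[0,0,0,0],[0,0,0,0]],
])

```text
clock: 18.2
position: [0.5821, 0.0246, 0.1618]
ee_rot: [3.14, -0.096, -0.008]
contact_force: [0.3, -0.3, -0.5]
finger_gap: 0.0093
finger_force: 58.5
```

```bash
python3 - <<'E'
from h import *
im=get_image('wrist');o=get_obs();print(np.round(o['position'],4),np.round(o['ee_rot'],3))
a=im['frame'][:,:,::-1];cv2.imwrite('pics/w4.png',cv2.resize(a[180:330,200:400],None,fx=4,fy=4,interpolation=cv2.INTER_CUBIC))
cv2.imwrite('pics/w4f.png',a)
for t in('rail','bolt'):
  r=masks_of(t,'wrist')
  if r: w=np.argwhere(r[0]['mask'])[:,::-1];print(t,r[0]['conf'],r[0]['uv'],w.min(0),w.max(0))
E
```

```text
[0.5829 0.0247 0.1628] [ 3.14  -0.096 -0.005]
rail 0.84 [350.1, 226.2] [104 195] [588 255]
bolt 0.94 [318.4, 259.1] [307 230] [332 282]
```

View pics/w4f.png

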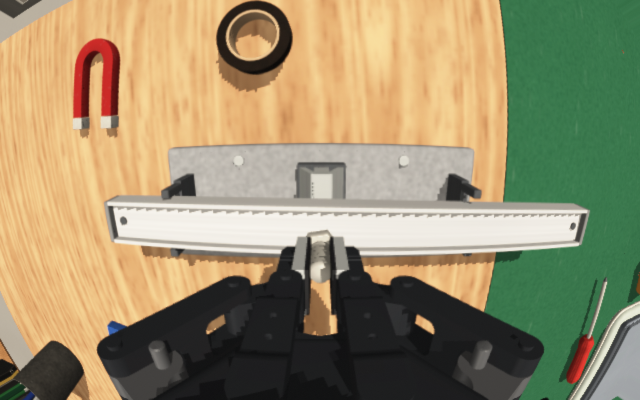

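```bash
python3 - <<'E'
from h import *
im=get_image('wrist');o=get_obs();p=o['position'];print(np.round(p,4))
a=2*np.arctan2(-.096,3.14);ex=np.array([np.cos(a),np.sin(a)]);ey=np.array([np.sin(a),-np.cos(a)])
print('tool yaw',a)
def T(uv,z):
    w=at_z(im,uv,z,True)[:2]-p[:2];return np.round(np.array([w@ex,w@ey])*1000,1)
m=masks_of('rail','wrist')[0]['mask'];c0=ray(im,(320,200),True);print('cam',c0[0]-p,c0[1])
L=[]
for c in (140,180,220,260,380,420,460,500,550):
    r=np.where(m[:,c])[0];print(c,r.min(),r.max(),'low',T((c,r.max()+.5),.063),'up top',T((c,r.min()-.5),.063),'up bottom',T((c,r.min()-.5),.045))
print('bolt head', [T((u,v),.079) for u,v in((320,232),(320,240))],'predict')
print('far base corners',T((170,149),.012),T((472,149),.012))
print('screws',T((238,160),.013),T((404,160),.013))
print('edge far end plate',T((298,164),.013),T((346,164),.013)); print('crest far',T((312,171),.045),T((332,171),.045))
print('forks tip +x',T((165,192),.057),T((478,191),.057),'inner base',T((195,176),.03),T((447,176),.03))
g=cv2.cvtColor(im['frame'],cv2.COLOR_RGB2GRAY);print(g[172:184:3,292:352])
E
```

```text
[0.5845 0.0245 0.1643]
tool yaw -0.061127455803452496
cam [ 0.06817538 -0.00364285  0.06969256] [-0.27615612  0.01741832 -0.96095494]
140 198 246 low [ -14.3 -124.8] up top [  20.7 -117.3] up bottom [  15.7 -129.6]
180 200 249 low [-14.7 -92.5] up top [ 19.4 -87. ] up bottom [ 14.2 -96.1]
220 201 251 low [-14.9 -64. ] up top [ 18.7 -60.2] up bottom [ 13.5 -66.5]
260 201 254 low [-16.1 -37.9] up top [ 18.7 -35.6] up bottom [ 13.5 -39.2]
380 203 257 low [-18.3  36.7] up top [17.5 34.4] up bottom [12.1 38.1]
420 203 255 low [-17.8  63. ] up top [17.4 59.1] up bottom [12.  65.3]
460 204 254 low [-18.6  91.8] up top [16.6 86.1] up bottom [11.2 95.2]
500 206 253 low [-20.  124.8] up top [ 15.1 117. ] up bottom [  9.5 129.3]
550 206 248 low [-19.7 174.4] up top [ 14.6 163.8] up bottom [  9.  181.1]
bolt head [array([ 5.7, -0.6]), array([ 1. , -0.6])] predict
far base corners [  45.7 -117.4] [ 45.5 118. ]
screws [ 35.3 -61. ] [35.2 61.4]
edge far end plate [ 31.7 -16.5] [31.7 18.2]
crest far [32.6 -5.6] [32.6  6.8]
forks tip +x [  22.7 -100.6] [ 23.2 101.6] inner base [ 27.3 -89.4] [27.2 89.
[... 299 characters left out ...]
19 120 120 123 129 134 139
  141 140 139 134 137 142 141 141 141 140 141 141 141 141 141 141 141 141
  139 135 136 140 142 142 142 142 141 142 142 143 142 142 141 121  99 124
  182 188 189 189 189 190]
 [181 179 179 175 130  95  90 104 114 118 118 119 119 119 117 118 118 121
  141 177 209 214 216 217 217 217 217 217 216 216 217 216 217 217 217 216
  216 215 212 200 175 146 143 142 140 141 143 143 142 142 140 121 102 125
  180 187 187 188 188 189]
 [176 177 179 176 130  95  90 103 115 119 118 119 119 119 118 117 118 122
  142 180 211 215 218 220 221 220 220 220 221 220 221 220 220 220 220 221
  220 219 215 203 177 147 143 140 140 141 142 142 140 142 141 122 106 131
  179 185 185 183 182 182]]
```

Emit:
send_rows([
  [[-0.1,0.03,0,0],[0,0,0.2,0],[0,0,0.3,0],[0,0,0.2,0],[0,0,0.1,0],[0,0,0,0],[0,0,0,0]],
])

```text
clock: 19.03
position: [0.5819, 0.0238, 0.1435]
ee_rot: [-3.14, 0.097, 0.001]
contact_force: [0.2, 0.5, -1.1]
finger_gap: 0.009
finger_force: 58.5
```

```bash
python3 - <<'E'
from h import *
P=[]
for i in range(6): im=get_image('wrist');o=get_obs();P.append([*o['position'],*o['contact_force']])
print(np.round(P,4)); p=np.mean(P,0)[:3]
a=-.0611;ex=np.array([np.cos(a),np.sin(a)]);ey=np.array([np.sin(a),-np.cos(a)])
def T(uv,z):
    w=at_z(im,uv,z,True)[:2]-p[:2];return np.round(np.array([w@ex,w@ey])*1000,1)
m=masks_of('rail','wrist')[0]['mask']
for c in (240,270,370,400):
    r=np.where(m[:,c])[0];print(c,'low',T((c,r.max()+.5),.063),'up bottom',T((c,r.min()-.5),.045))
b=masks_of('bolt','wrist')[0]['mask'];w=np.argwhere(b)[:,::-1];print(w.min(0),w.max(0))
for v in range(w[:,1].min(),w[:,1].min()+30,2):
    k=np.where(b[v])[0];print(v,k.min(),k.max(),end=' | ')
print(p[2]-.084,[T((320,w[:,1].min()-.5),p[2]-.084+h) for h in(0,.008)])
a=im['frame'][:,:,::-1];cv2.imwrite('pics/w5.png',cv2.resize(a[190:310,250:400],None,fx=5,fy=5,interpolation=cv2.INTER_CUBIC))
E
```

```text
[[ 0.5821  0.0239  0.1438  0.3329 -0.4257 -0.3801]
 [ 0.5823  0.0238  0.144  -0.6459  0.2913 -0.1078]
 [ 0.5823  0.0239  0.1441 -0.3948  0.6039 -0.9016]
 [ 0.5823  0.0238  0.1441  0.718   0.0343 -0.0344]
 [ 0.5823  0.0238  0.1442 -1.336  -0.0048 -0.8029]
 [ 0.5823  0.0238  0.1442 -0.197   0.3365  0.1745]]
240 low [-13.8 -45.7] up bottom [ 16.1 -47.3]
270 low [-13.9 -28.4] up bottom [ 15.5 -29.4]
370 low [-15.9  27.4] up bottom [14.8 28.4]
400 low [-15.9  44.8] up bottom [14.1 46.4]
[305 229] [332 282]
229 323 326 | 231 308 329 | 233 306 331 | 235 305 332 | 237 306 331 | 239 309 330 | 241 310 329 | 243 310 329 | 245 310 329 | 247 310 329 | 249 310 329 | 251 310 329 | 253 310 329 | 255 311 329 | 257 311 329 | 0.0600603417832042 [array([ 8.5, -0.5]), array([11.6, -0.5])]
```

View pics/w5.png

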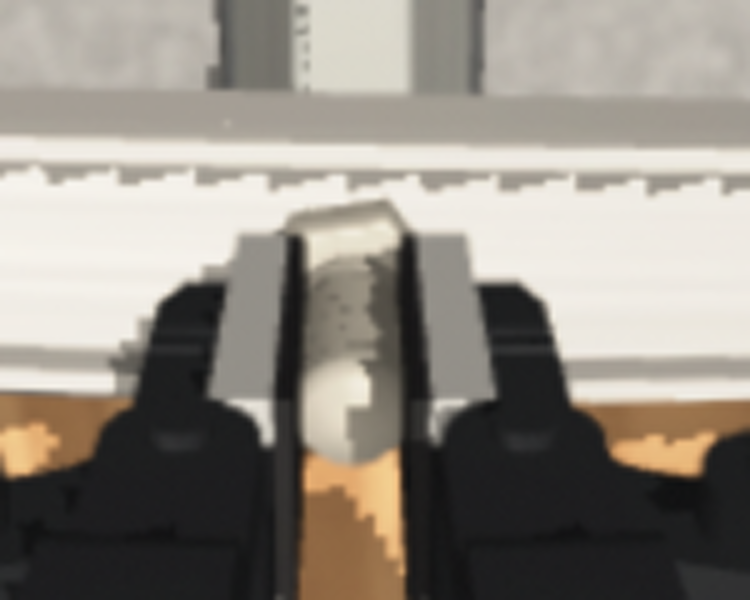

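Emit:
send_rows([
  [[0,0,0.05,0],[0,0,0.03,0],[0,0,0,0],[0,0,0,0]],
])

```text
clock: 19.77
position: [0.582, 0.0237, 0.1418]
ee_rot: [3.14, -0.098, -0.0]
contact_force: [0.6, 0.3, -0.4]
finger_gap: 0.0095
finger_force: 58.5
```

Emit:
send_rows([
  [[0,0,0.03,0],[0,0,0,0],[0,0,0,0]],
])

```text
clock: 20.02
position: [0.5821, 0.0237, 0.1411]
ee_rot: [3.14, -0.098, -0.0]
contact_force: [0.2, -0.1, 0.2]
finger_gap: 0.0097
finger_force: 58.5
```

Emit:
send_rows([
  [[0,0,0.02,0],[0,0,0,0],[0,0,0,0]],
])

```text
clock: 20.27
position: [0.5822, 0.0237, 0.1411]
ee_rot: [3.14, -0.098, 0.0]
contact_force: [-1.4, -0.9, 4.0]
finger_gap: 0.0094
finger_force: 58.7
```

Emit:
send_rows([
  [[0,0,0,0],[0,0,0,0],[0,0,0,0],[0,0,0,0],[0,0,0,0]],
], claw=26)

```text
clock: 20.68
position: [0.582, 0.0237, 0.1405]
ee_rot: [-3.14, 0.098, 0.0]
contact_force: [-0.2, 0.4, 0.0]
finger_gap: 0.026
finger_force: 0.0
```

```bash
python3 - <<'E'
from h import *
im=get_image('wrist');o=get_obs();print(np.round(o['contact_force'],1),o['finger_gap'])
b=masks_of('bolt','wrist')[0];w=np.argwhere(b['mask'])[:,::-1];print(b['conf'],w.min(0),w.max(0))
for v in range(w[:,1].min(),w[:,1].max(),6):
    k=np.where(b['mask'][v])[0];print(v,k.min(),k.max(),end=' | ')
m=masks_of('rail','wrist')[0]['mask']
for c in (140,240,400,500):
    r=np.where(m[:,c])[0];print(c,r.min(),r.max())
E
```

```text
[ 0.5 -0.6  1. ] 0.02580022912809312
0.74 [301 230] [339 283]
230 323 327 | 236 306 333 | 242 304 338 | 248 301 339 | 254 302 336 | 260 307 334 | 266 307 331 | 272 307 331 | 278 310 329 | 140 206 260
240 208 269
400 211 271
500 211 266
```

Emit:
send_rows([
  [[0,0,-0.1,0],[0,0,-0.3,0],[0,0,-0.5,0],[0,0,-1,0],[0,0,-1,0],[0,0,-1,0],[0,0,-1,0],[-1,0,-0.5,0],[-1,0,0,0],[-1,0,0,0],[-1,0,0,0],[0,0,0,0],[0,0,0,0],[0,0,0,0]],
])

```text
clock: 22.0
position: [0.4833, 0.0298, 0.2769]
ee_rot: [3.14, -0.098, 0.004]
contact_force: [-0.3, 0.3, -0.3]
finger_gap: 0.0261
finger_force: 0.0
```

```bash
python3 tilt.py 200 -.03; python3 - <<'E'
from h import *
o=get_obs();p=o['position'];im=get_image('wrist')
a=-.0611;ex=np.array([np.cos(a),np.sin(a)]);ey=np.array([np.sin(a),-np.cos(a)])
for r in look_for('bolt','wrist')[:2]: print(r['conf'],r['uv'],at_z(im,r['uv'],.073,True))
cv2.imwrite('pics/w6.png',im['frame'][:,:,::-1])
E
```

```text
0.536 -0.08 [-0.0341  0.0009]
0.336 -0.04 [-0.0323  0.0012]
0.15 0 [-0.0295  0.0015]
0.182 0.04 [-0.0277  0.0015]
0.355 0.08 [-0.0239  0.0007]
[-0.5 -0.1 -0.8]
0.74 [320.4, 83.9] [0.57827389 0.02426039 0.073     ]
0.43 [348.7, 89.6] [ 5.71926678e-01 -3.94153831e-06  7.30000000e-02]
```

View pics/w6.png

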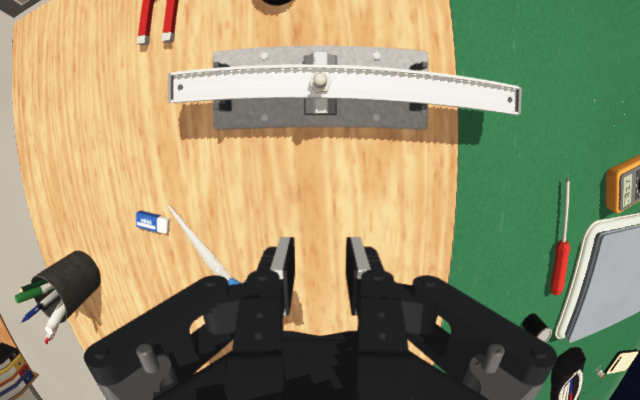

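The wrist view shows the bolt standing in the channel at pixel (320,84), in line with the knife edge at about column 320. The rail is level and the eraser and magnet are where they were. I'm handing in.

```bash
python3 -c "
from workcell import *
print(hand_in())"
```

```text
the job is handed in; nothing more can be done
None
```

I handed the job in at about 22 s: the rail was level on the knife edge with its middle about 30 mm to the −y side, the bolt stood on its head in the channel within about 1 mm of the edge by my measurement, and I moved none of the bystanders; the hand-in returned no verdict.

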